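Balance the steel-ended bar on the dome and start the timer

ROBOT

A 6-joint arm with a two-finger parallel gripper is mounted at the origin on the work surface. World frame = base frame: x ahead of the robot, y to its left, z up, the work surface at z = 0. Lengths are in m, angles in rad, forces in N, time in s.
With the tool pointing down it reaches from about 0.375 to 0.825 m from the base axis. Payload 5.5 kg.
Tool frame: the origin (TCP) lies between the finger pads; the fingertips stand 17 mm ahead of it and the grasp point (between the pads) lies 2 mm behind it; z points along the fingers, y is the line along which they close (so a half turn about z gives the same grasp; the last joint's range is limited). The gripper opens to 85 mm and grips with 20 to 120 N. Pads are 22 mm wide; open, the fingers measure 114 mm over their backs; the gripper's body (76 mm by 85 mm) begins 54 mm behind the grasp point. The pads swing forward as they close: fully open they stand 13 mm farther back than shut.
Start: joints at [-1.344, 0.314, -0.047, 1.21, 0, 1.571], TCP at [0.135, -0.585, 0.248] pointing down, gripper open.
Joint ranges: [-2.67, 2.67], [-0.69, 1.73], [-1.03, 1.25], [-2.08, 2.16], [-1.42, 1.45], [-3.14, 3.14]. Speed limits (rad/s): [2.39, 2.39, 3.01, 3.14, 3.14, 3.14].

INTERFACE

Orientations are given as [roll, pitch, yaw] about the fixed x, y, z axes, in that order (R = Rz(yaw) Ry(pitch) Rx(roll)).
In Python, from bench import robot, optics gives the robot as it stands.
- The arm moves only by the tool carry_out, never from a script. Its argument "deltas" is one flat list of numbers, 6 for each row, row after row: the shift along the tool's x, y, z in cm, then the turn, a rotation vector about the tool's x, y, z in rad. A call has 1 to 10 rows; each row is the pose to reach, as a shift and turn from the pose commanded when the call began, along the tool's axes at that moment; what a row does not reach only later rows make up. A row lasts 1/12 s, in which the tool goes at most 41.7 mm and 7.16 degrees, less where a joint would pass 70% of its speed; a pose out of reach is approached as far as the arm can. A call with a gripper value outside its range is refused whole. "gripper" is the opening, from -1 (shut) to 1 (fully open), set as the call begins (left out, the last holds). The fingers move at their own pace and stop on an object; "newtons" is the grip in N (left out, the last holds). Time passes only in rows, so rows that repeat a pose let the fingers close. It gives the time, the measured TCP pose, the force, the opening and the grip force at its end, in the units of the state.
- robot.state(): the state, without advancing time (a new reading comes with each control period).
- optics.grab_frame(name): name is "side" or "top" or "wrist"; returns the picture (420x560x3 uint8, blue, green, red); there is no depth.
- optics.calibration(name): a dict with "camera_matrix" (3x3 intrinsics, pixels), "origin" and "attitude" of the camera in the world. Camera axes: x right, y down, z forward; pixel columns grow to the right and rows downward; lengths in m; the calibration is good to about 2 mm. A picture is of the moment at which its call begins: read the wrist's pose just before it. calibration takes no time and is no camera call; for the wrist camera it gives the pose at the moment of the call.
- robot.close_job(): hands the job in; it is judged then, once.
The state is a dict: "t": time; "joints": joint angles; "qvel": joint speeds; "joint_torque": joint torques, N m; "position": TCP position; "orientation": TCP orientation; "contact_force": force on the tool from outside, world axes, zero at the start; "wrist_torque": the same for the moment, N m; "finger_gap": finger opening in m; "finger_force": force on a finger pad.
Only numpy, scipy, OpenCV 4.12 (cv2) and the standard library are available. Lean on these libraries where they do the work, as an engineer would, in place of code of your own. Each camera call takes 0.05 s, during which the arm holds its last target. There are 200 camera calls.

TASK

Set up the balance-point demonstration on the microscopy bench: take the long wooden bar with the steel end out of the rack, where it stands on its narrow edge, and balance it on the domed pillar with a broad face down, level and still, resting on the dome alone and touching none of the bottles. Then start the bench timer by pressing its plunger all the way down and letting it spring back. Leave the bottles standing where they are and the other bar in the rack.

Things in the scene. Friction and masses are not known exactly. Their poses are not given: they have to be found in the camera images.
- bar: loose bar 180 x 40 x 20 mm, ~0.27 kg: 30 mm steel end, rest pale wood. Origin: mid-section at a thin dark line, its balance point (centre of mass), 43 mm from the steel end. x along it to the wooden end, y through the 20 mm thickness, z across the 40 mm breadth. Starts on edge in a rack slot, z up, 32 mm over the bench. On the bench it stands on edge; a push near its top topples it flat
- bar_steel_end (a point): middle of the bar's steel end face, 43 mm from the bar's origin along its -x
- spare: loose plain wooden bar without a steel end, 150 mm long, 40 mm high as it stands, 20 mm thick, in the other slot, 60 mm beside and parallel. Origin in the middle of its section, 43 mm from the end nearer the robot; axes as for the bar (107 mm of it lies towards +x). To be left there
- rack: fixed grey rack, origin on the bench under its middle. Base 12 mm thick, x -53 to +107, y -66 to +66 mm; two rows of posts 10 mm thick at x -33 and +85 mm, 40 mm high above the bench, leave slots 24 mm wide along x at y -30 and +30 mm. The bars' origins lie at about x 0, their tops 52 mm above the bench
- dome_top (a point): topmost point of the fixed grey domed pillar, 100 mm above the bench. The pillar is an upright cylinder 100 mm across and 50 mm high topped by a hemisphere of 50 mm radius. The three bottles stand close round it on three sides; the fourth side (the point's +x direction) is open
- pillar: the domed pillar itself; origin at the centre of its foot on the bench, x towards its open side
- bottle_l: closed brown-glass reagent bottle with a black cap, loose, 56 mm across, 150 mm tall, upright; origin at the centre of its underside. Stands about 90 mm from the pillar's axis, on its +y side
- bottle_r: closed brown-glass reagent bottle with a black cap, loose, 56 mm across, 150 mm tall, upright; origin at the centre of its underside. Stands about 90 mm from the pillar's axis, on its -y side
- bottle_b: closed brown-glass reagent bottle with a black cap, loose, 56 mm across, 150 mm tall, upright; origin at the centre of its underside. Stands about 102 mm from the pillar's axis, on its -x side
- timer: fixed white bench timer, 100 mm (x) by 80 mm (y), 45 mm high, with a dark window and a plunger; origin at the centre of its foot. It stands beyond the middle of the bench; the bench between it and the robot, straight ahead of the robot (within 100 mm either side), is clear, with room to lay the bar along x
- plunger_top (a point): centre of the top of the timer's steel plunger head, a disc 38 mm across, 75 mm above the bench when up, 12 mm in front (+x) of the timer's middle
- plunger (a joint): how far the plunger is pressed down, in m: 0 up, 0.012 at its stop; a spring pushes back with about 2 N at first and 7 N at the stop

How it is judged:
On the way, in this order (a step that is already met when the one before it is completed fails the run):
1. the bar lies balanced, broad face down, on the dome, let go (horizontal distance between bar and dome_top below 0.015 m and z of bar in the frame of dome_top between 0.006 and 0.015 m and (angle between bar's own y axis and vertical below 0.17 rad or angle between bar's own y axis and vertical above 2.97 rad) and linear speed of bar below 0.03 m/s and angular speed of bar below 0.4 rad/s and contact force between bar and the fingers below 0.05 N and contact force between bar and pillar above 0.5 N and contact force between bar and bottle_l below 0.05 N and contact force between bar and bottle_r below 0.05 N and contact force between bar and bottle_b below 0.05 N), for 0.4 s.
2. then the plunger is pressed to its stop (value of joint plunger above 0.0105 m), for 0.05 s.
At the end, for the whole second after the job is handed in: The bar lies still on the dome alone, broad face down, let go, balance point within 15 mm of the dome's top, level within 0.17 rad, under 0.03 m/s and 0.4 rad/s, touching no bottle; the plunger, pressed at least 10.5 mm after that, is up again within 3 mm (all of step 1 and value of joint plunger below 0.003 m).
It fails at once if a bottle is knocked over or shoved more than 25 mm (distance of any of bottle_l, bottle_r, bottle_b from where it was at the start of the episode above 0.025 m or angle between any of bottle_l, bottle_r, bottle_b's own z axis and vertical above 0.4 rad).
It fails at once if the other bar is taken out of the rack or shoved more than 30 mm (distance of spare from where it was at the start of the episode above 0.03 m).
It also fails if it takes over 72 s, if anything falls off the work surface, if the arm or the gripper's body presses on something with over 40 N, if the wrist force passes 120 N, or if a joint passes its speed limit or range.

## Working session

There is one attempt and no reset: what is moved stays moved. The work goes in short steps, Python scripts to look and compute and a tool call to move; the robot and the scene stay as the last step left them, time stands still between calls to the robot, and variables do not carry over. Pictures are saved under pics/ and viewed, at most 15 in all, crops included, and the job is handed in when it is done.

Besides the shell and the picture viewer there is one more tool, called after ">>>" by a JSON object that holds its "name" and its "arguments", one argument or row to a line. carry_out: Moves the arm, as the interface text tells. Its arguments: {"type":"object","properties":{"deltas":{"type":"array","items":{"type":"number"}},"gripper":{"type":"number"},"newtons":{"type":"number"}},"required":["deltas"]}

```bash
mkdir -p pics; ls
cat > h.py <<'E'
import numpy as np, cv2
from scipy.spatial.transform import Rotation as R
from bench import robot, optics
def cal(n):
    c=optics.calibration(n); return np.array(c["camera_matrix"]),np.array(c["origin"]),c["attitude"]
E
python3 - <<'E'
from h import *
s=robot.state(); print(s)
for n in("side","top","wrist"):
    c=optics.calibration(n); print(n,c)
a=optics.grab_frame("side");b=optics.grab_frame("top")
cv2.imwrite("pics/side0.png",a);cv2.imwrite("pics/top0.png",b)
E
```

```text
pics
{'t': 0.0, 'joints': array([-1.34402100e+00,  3.14216904e-01, -4.80976698e-02,  1.21017080e+00,
        1.56064222e-05,  1.57082107e+00]), 'qvel': array([-0.00060336, -0.00105721, -0.00137712,  0.00201874, -0.00086072,
        0.00137496]), 'joint_torque': array([ 1.79961000e-03, -5.39597404e+01,  3.39744473e+01,  1.94377347e-02,
        6.34169487e-05, -5.40892046e-06]), 'position': array([ 0.13478373, -0.58410377,  0.24743184]), 'orientation': array([-3.13990360e+00, -1.55646029e-05,  2.26750550e-01]), 'contact_force': array([ 0.26311995,  0.27329715, -0.37170497]), 'wrist_torque': array([ 0.00953992, -0.04850545,  0.00480327]), 'finger_force': 0.0, 'finger_gap': 0.085405336008571}
side {'camera_matrix': array([[505.9729069 ,   0.        , 278.00457969],
       [  0.        , 505.9729069 , 202.20830817],
       [  0.        ,   0.        ,   1.        ]]), 'origin': array([-0.03573256,  0.66041632,  0.81942487]), 'attitude': array([-2.26543875, -0.01167081, -2.43048477])}
top {'camera_matrix': array([[507.68539445,   0.        , 285.28146453],
       [  0.        , 507.68539445, 209.03257897],
       [  0.        ,   0.        ,   1.        ]]), 'origin': array([0.25187871, 0.00559613, 1.27081852]), 'attitude': array([-2.89961165e+00, -1.33971937e-03, -1.54109015e+00])}
wrist {'camera_matrix': array([[347.24728073,   0.        , 282.88582911],
       [  0.        , 347.24728073, 212.45454179],
       [  0.        ,   0.        ,   1.        ]]), 'origin': array([ 0.21601949, -0.56446919,  0.37239367]), 'attitude': array([ 2.80666404e+00,  1.64059229e-03, -1.34501776e+00])}
```

View pics/side0.png

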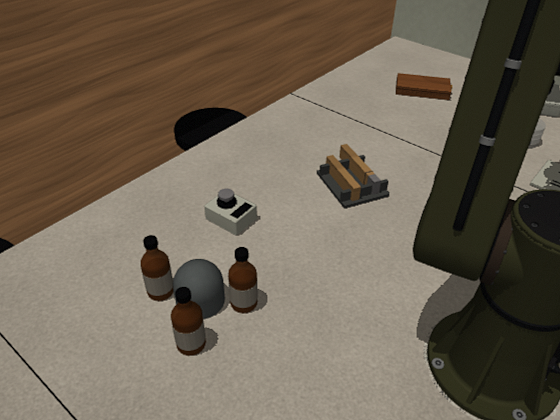

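View pics/top0.png

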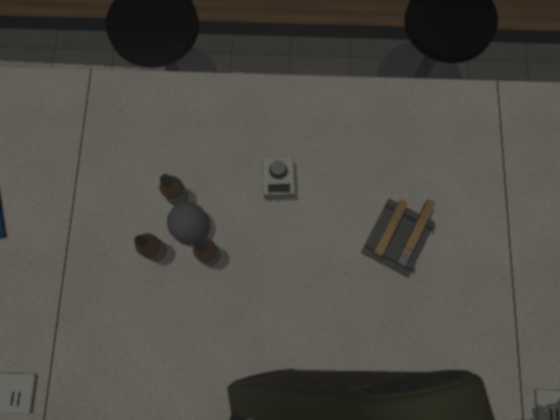

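The side view shows bottles at (157,268), (243,280), (188,320) around the dome (199,285), the plunger at (226,195), and the rack at (352,178). The top view shows the dome at (188,224), the timer at (279,178), the plunger at (278,169) and the rack at (400,237). The steel-ended bar is the right-hand one, with its steel near (405,258). I'll make enlarged crops next.

Run:
```python
import cv2,numpy as np
t=cv2.imread("pics/top0.png");s=cv2.imread("pics/side0.png")
f=lambda im,x,y,w,h,k,g:cv2.convertScaleAbs(cv2.resize(im[y:y+h,x:x+w],None,fx=k,fy=k,interpolation=cv2.INTER_CUBIC),alpha=g)
a=f(t,355,190,90,90,4.4,2);a=cv2.resize(a,(400,300*4//3))
A=cv2.resize(f(t,355,190,90,90,4,2),(400,400)); B=cv2.resize(f(t,125,165,100,100,4,2.5),(400,400))
cv2.imwrite("pics/c1.png",np.hstack([A,B]))
A=cv2.resize(f(s,310,130,90,90,4,1.3),(400,400)); B=cv2.resize(f(s,135,175,130,130,3,1.6),(400,400))
B=cv2.resize(f(s,130,230,135,135,3,1.6),(400,400))
cv2.imwrite("pics/c2.png",np.hstack([A,B]))
```

```text
(no output)
```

View pics/c1.png

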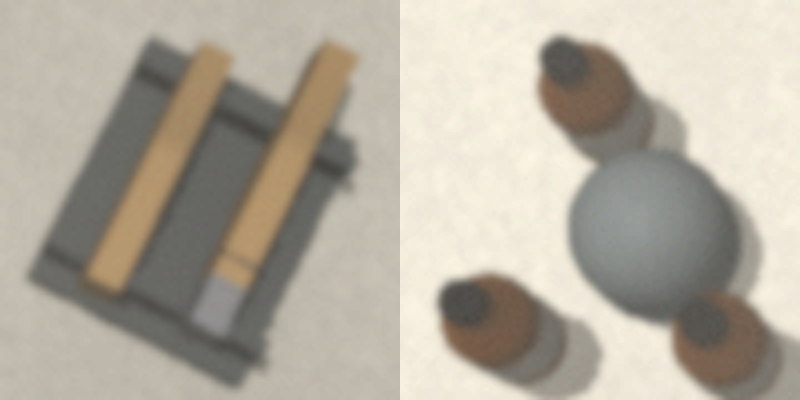

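View pics/c2.png

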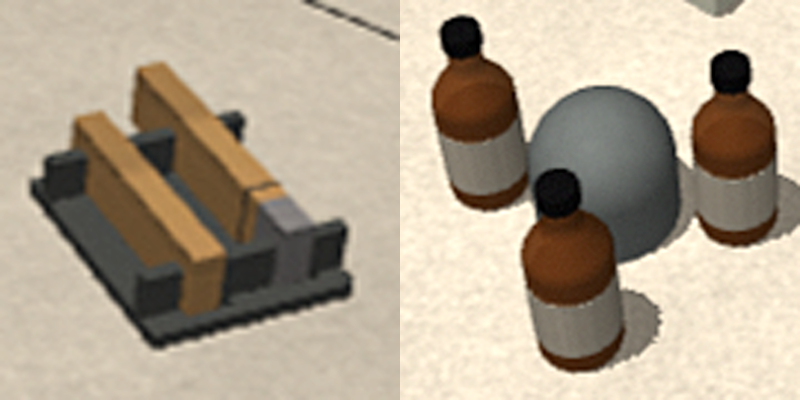

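c1 (the top view, enlarged) shows the bar's dark line at crop (240,259), with the steel end nearer the robot, the dome centred at crop (655,235), and bottle caps at (564,60), (465,303) and (703,322). c2 (the side view) shows the dark line's top edge at (243,187) to (278,183) and the dome apex near (603,86). Next I'll triangulate.

```bash
cat >> h.py <<'E'
def rot(a): 
    a=np.array(a); return R.from_euler('xyz',a).as_matrix() if a.shape==(3,) else a
def ray(n,uv,c=None):
    K,o,a=c or cal(n); d=rot(a)@np.linalg.inv(K)@np.array([uv[0],uv[1],1.]); return o,d/np.linalg.norm(d)
def onz(n,uv,z,c=None):
    o,d=ray(n,uv,c); return (o+d*(z-o[2])/d[2]).round(4)
def tri(*rs):
    A=sum(np.eye(3)-np.outer(d,d) for o,d in rs); b=sum((np.eye(3)-np.outer(d,d))@o for o,d in rs)
    p=np.linalg.solve(A,b); return p.round(4),[round(float(np.linalg.norm(np.cross(p-o,d))),4) for o,d in rs]
def proj(n,p,c=None):
    K,o,a=c or cal(n); q=(rot(a).T@(np.atleast_2d(p)-o).T); return ((K@q)[:2]/q[2]).T.round(1)
E
python3 - <<'E'
from h import *
ta=lambda u,v:(355+u/4.444,190+v/4.444); tb=lambda u,v:(125+(u-400)/4,165+v/4)
sa=lambda u,v:(310+u/4.444,130+v/4.444); k=400/135; sb=lambda u,v:(130+(u-400)/k,230+v/k)
T=lambda a,b:tri(ray("top",a),ray("side",b))
print("line mid",T(ta(240,259),sa(261,186)))
print("wood end",T(ta(343,48),sa(150,66)), onz("top",ta(343,48),.052))
print("steel",onz("top",ta(208,318),.052), T(ta(212,328),sa(292,228)))
print("spare",onz("top",ta(212,48),.052),onz("top",ta(105,283),.052))
print("capsT",[onz("top",tb(*p),.15) for p in((564,60),(465,303),(703,322))])
print("capsS",[onz("side",sb(*p),.15) for p in((462,22),(730,60),(558,178))])
print("tri caps", T(tb(564,60),sb(462,35)),T(tb(703,322),sb(730,70)),T(tb(465,303),sb(558,190)))
print("dome",onz("top",tb(655,235),.05))
print("plunger",T((278,169.5),(226,195)))
E
```

```text
line mid (array([ 0.4639, -0.2901,  0.0517]), [0.0003, 0.0003])
wood end (array([ 0.585 , -0.3515,  0.0509]), [0.0001, 0.0001]) [ 0.5846 -0.3512  0.052 ]
steel [ 0.4306 -0.2719  0.052 ] (array([ 0.4286, -0.2736,  0.0479]), [0.0031, 0.0031])
spare [ 0.5824 -0.278   0.052 ] [ 0.4481 -0.2163  0.052 ]
capsT [array([0.5891, 0.2893, 0.15  ]), array([0.4457, 0.3324, 0.15  ]), array([0.4389, 0.1986, 0.15  ])]
capsS [array([0.5953, 0.2859, 0.15  ]), array([0.4428, 0.197 , 0.15  ]), array([0.4509, 0.3311, 0.15  ])]
tri caps (array([0.5906, 0.2905, 0.1448]), [0.0, 0.0]) (array([0.44  , 0.1996, 0.1449]), [0.0003, 0.0003]) (array([0.447 , 0.3343, 0.145 ]), [0.0006, 0.0006])
dome [0.5087 0.249  0.05  ]
plunger (array([0.6499, 0.0349, 0.0716]), [0.002, 0.002])
```

Heights and lengths check out: the line is 51.7 mm up, the wooden end is 136 mm from it, the caps are at 145 mm, and l to r is 176 mm. Next I'll write a move-delta helper.

```bash
cat >> h.py <<'E'
def go(p,yaw):
    s=robot.state(); M=R.from_euler('xyz',s["orientation"]); G=R.from_euler('xyz',[np.pi,0,yaw])
    d=M.as_matrix().T@(np.array(p)-s["position"])*100; r=(M.inv()*G).as_rotvec()
    print("t",round(s["t"],2),"pos",s["position"].round(4),"rpy",np.round(s["orientation"],3),"q",np.round(s["joints"],2))
    print("delta cm",d.round(2),"rot",r.round(3))
E
python3 - <<'E'
from h import *
go([.464,-.2905,.19],2.68)
E
```

```text
t 0.1 pos [ 0.1348 -0.5841  0.2475] rpy [-3.14  -0.     0.227] q [-1.34  0.31 -0.05  1.21  0.    1.57]
delta cm [ 38.68 -21.2    5.79] rot [-1.000e-03 -2.000e-03 -2.453e+00]
```

>>> {"name": "carry_out", "arguments": {
  "deltas": [4,-2,0,0,0,-0.12,8,-4.4,0,0,0,-0.24,12,-6.6,1,0,0,-0.36,16,-8.8,2,0,0,-0.48,20,-11,3,0,0,-0.6,24,-13.2,4,0,0,-0.72,28,-15.3,5,0,0,-0.84,32,-17.5,5,0,0,-0.96,35.5,-19.5,5,0,0,-1.08,38.7,-21.2,5,0,0,-1.2],
  "gripper": 1
}}

```text
t: 0.93
position: [0.443, -0.3085, 0.1982]
orientation: [-3.14, -0.001, 1.433]
contact_force: [1.0, -0.0, 0.0]
finger_gap: 0.0852
finger_force: 0.0
```

Run:
```python
from h import *
go([.464,-.2905,.19],2.68)
```

```text
t 0.93 pos [ 0.443  -0.3085  0.1982] rpy [-3.140e+00 -1.000e-03  1.433e+00] q [-0.61  0.23 -0.28  1.07 -0.    1.1 ]
delta cm [2.08 1.83 0.82] rot [-1.000e-03 -1.000e-03 -1.247e+00]
```

>>> {"name": "carry_out", "arguments": {
  "deltas": [0,0,0.5,0,0,-0.12,0,0,0.5,0,0,-0.24,0,0,0.5,0,0,-0.36,0,0,0.5,0,0,-0.48,0,0,0.5,0,0,-0.6,0,0,0.5,0,0,-0.72,0,0,0.5,0,0,-0.84,0,0,0.5,0,0,-0.96,0,0,0.5,0,0,-1.08,0,0,0.5,0,0,-1.2]
}}

```text
t: 1.77
position: [0.4421, -0.3103, 0.1935]
orientation: [3.141, -0.001, 2.633]
contact_force: [-0.3, 0.3, 0.7]
finger_gap: 0.0851
finger_force: 0.0
```

>>> {"name": "carry_out", "arguments": {
  "deltas": [0,0,0,0,0,-0.05,0,0,0,0,0,-0.05,0,0,0,0,0,-0.05],
  "gripper": 0
}}

```text
t: 2.02
position: [0.4421, -0.3104, 0.1936]
orientation: [3.142, -0.001, 2.675]
contact_force: [0.4, 0.2, -0.5]
finger_gap: 0.0516
finger_force: 0.0
```

Run:
```python
from h import *
s=robot.state();print(s["finger_gap"])
go([.464,-.2905,.19],2.68)
c=cal("wrist"); w=optics.grab_frame("wrist"); cv2.imwrite("pics/w1.png",w)
print(c[1]); y=-.46; u=np.array([np.cos(y),np.sin(y),0]); o=np.array([.4639,-.2901,.052])
print(proj("wrist",[o,o+u*.137,o-u*.043],c))
```

```text
0.05161227144855819
t 2.02 pos [ 0.4421 -0.3104  0.1936] rpy [ 3.142e+00 -1.000e-03  2.675e+00] q [-0.61  0.23 -0.28  1.06 -0.   -0.15]
delta cm [-1.06  2.76  0.36] rot [ 0.    -0.001 -0.005]
[ 0.36500107 -0.27150468  0.31862253]
[[317.2 217.3]
 [313.6 353.5]
 [318.6 165.2]]
```

View pics/w1.png

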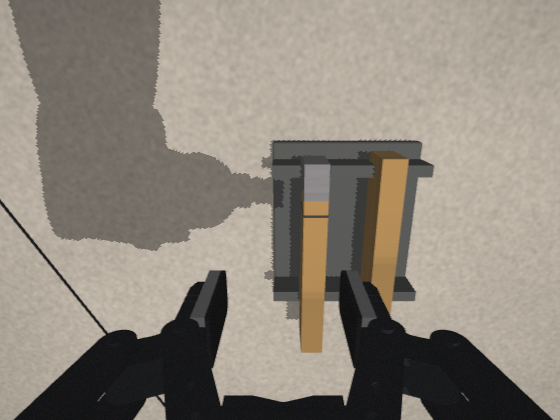

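The wrist view shows the bar's dark line at (316,216), its wooden end at (312,352) and its steel end at (317,164). All are within about 1 px of prediction, so the pose is confirmed. I'll move over the bar and then down.

>>> {"name": "carry_out", "arguments": {
  "deltas": [-1.1,2.75,2,0,0,0,-1.1,2.75,4,0,0,0,-1.1,2.75,4,0,0,0,-1.1,2.75,4,0,0,0]
}}

```text
t: 2.4
position: [0.4635, -0.2902, 0.1531]
orientation: [-3.142, -0.003, 2.676]
contact_force: [0.0, 0.1, -0.2]
finger_gap: 0.0428
finger_force: 0.0
```

Run:
```python
from h import *
go([.464,-.2902,.040],2.68)
```

```text
t 2.4 pos [ 0.4635 -0.2902  0.1531] rpy [-3.142e+00 -3.000e-03  2.676e+00] q [-0.56  0.27 -0.32  0.98 -0.   -0.09]
delta cm [-0.08  0.02 11.31] rot [-0.    -0.003 -0.004]
```

>>> {"name": "carry_out", "arguments": {
  "deltas": [0,0,3,0,0,0,0,0,6,0,0,0,0,0,8,0,0,0,0,0,9.5,0,0,0,0,0,10.6,0,0,0,0,0,11.3,0,0,0,0,0,11.3,0,0,0]
}}

```text
t: 2.98
position: [0.4641, -0.291, 0.0405]
orientation: [3.142, -0.001, 2.676]
contact_force: [-1.2, -0.9, 1.3]
finger_gap: 0.0426
finger_force: 0.0
```

>>> {"name": "carry_out", "arguments": {
  "deltas": [0,0,0,0,0,0,0,0,0,0,0,0,0,0,0,0,0,0,0,0,0,0,0,0,0,0,0,0,0,0,0,0,0,0,0,0],
  "gripper": -1,
  "newtons": 60
}}

```text
t: 3.48
position: [0.4655, -0.2916, 0.0423]
orientation: [-3.141, 0.002, 2.677]
contact_force: [-1.4, -0.9, 6.8]
finger_gap: 0.019
finger_force: 60.1
```

>>> {"name": "carry_out", "arguments": {
  "deltas": [0,0,-2,0,0,0,0,0,-5,0,0,0,0,0,-8,0,0,0,0,0,-11,0,0,0,0,0,-11,0,0,0,0,0,-11,0,0,0]
}}

```text
t: 3.98
position: [0.4657, -0.2915, 0.1526]
orientation: [-3.141, 0.004, 2.677]
contact_force: [-0.1, -0.0, -3.8]
finger_gap: 0.019
finger_force: 59.4
```

Run:
```python
from h import *
s=robot.state();print(s["finger_gap"],s["contact_force"],s["wrist_torque"])
go([.42,-.03,.10],np.pi)
```

```text
0.01895416618750344 [-0.08460499 -0.00965872 -3.77540504] [-0.0455379   0.00656448 -0.03039955]
t 3.98 pos [ 0.4657 -0.2915  0.1526] rpy [-3.141  0.004  2.677] q [-0.56  0.27 -0.33  0.97  0.   -0.09]
delta cm [15.83 21.33  5.19] rot [-0.001  0.004 -0.465]
```

>>> {"name": "carry_out", "arguments": {
  "deltas": [1.7,2.4,0,0,0,-0.05,3.8,5.2,0,0,0,-0.11,6,8,0.5,0,0,-0.17,8.2,11,1,0,0,-0.23,10.4,14,2,0,0,-0.29,12.5,16.8,3,0,0,-0.35,14.4,19.4,4,0,0,-0.41,15.4,20.8,5,0,0,-0.45,15.8,21.3,5.2,0,0,-0.465,15.8,21.3,5.2,0,0,-0.465]
}}

```text
t: 4.82
position: [0.4163, -0.0284, 0.0969]
orientation: [3.141, -0.004, -3.139]
contact_force: [0.1, 0.1, -3.6]
finger_gap: 0.0192
finger_force: 59.6
```

Run:
```python
from h import *
go([.42,-.03,.031],np.pi)
```

```text
t 4.82 pos [ 0.4163 -0.0284  0.0969] rpy [ 3.141 -0.004 -3.139] q [-0.07  0.1  -0.68  0.79  0.   -0.07]
delta cm [-0.4  -0.17  6.59] rot [ 0.    -0.004  0.003]
```

>>> {"name": "carry_out", "arguments": {
  "deltas": [0,0,2,0,0,0,0,0,4,0,0,0,0,0,5.4,0,0,0,0,0,6.2,0,0,0,0,0,6.5,0,0,0,0,0,6.6,0,0,0,0,0,6.65,0,0,0]
}}

```text
t: 5.4
position: [0.4193, -0.0301, 0.0328]
orientation: [-3.141, 0.001, 3.141]
contact_force: [-0.6, 0.2, -2.9]
finger_gap: 0.0188
finger_force: 59.6
```

>>> {"name": "carry_out", "arguments": {
  "deltas": [0,0,0.1,0,0,0,0,0,0.2,0,0,0,0,0,0.3,0,0,0,0,0,0.3,0,0,0]
}}

```text
t: 5.73
position: [0.4194, -0.0298, 0.0303]
orientation: [-3.141, 0.001, -3.141]
contact_force: [-1.9, -0.3, 3.5]
finger_gap: 0.0191
finger_force: 60.4
```

>>> {"name": "carry_out", "arguments": {
  "deltas": [0,0,0,0,0,0,0,0,0,0,0,0,0,0,0,0,0,0,0,0,0,0,0,0],
  "gripper": 0.1
}}

```text
t: 6.07
position: [0.419, -0.0296, 0.0296]
orientation: [-3.142, 0.001, -3.141]
contact_force: [0.1, 0.0, -0.7]
finger_gap: 0.0465
finger_force: 0.0
```

>>> {"name": "carry_out", "arguments": {
  "deltas": [0,0,-2,0,0,0,0,0,-4.5,0,0,0,0,0,-6.5,0,0,0,0,0,-7,0,0,0,0,0,-7,0,0,0]
}}

```text
t: 6.48
position: [0.4203, -0.0297, 0.1008]
orientation: [-3.141, 0.004, -3.141]
contact_force: [-0.4, -0.2, -0.2]
finger_gap: 0.047
finger_force: 0.0
```

Run:
```python
from h import *
go([.435,0.02,.047],np.pi)
c=cal("wrist"); w=optics.grab_frame("wrist"); cv2.imwrite("pics/w2.png",w)
o=np.array([.4194,-.0298,.04])
print(proj("wrist",[o,o+[.137,0,0],o-[.043,0,0]],c))
```

```text
t 6.48 pos [ 0.4203 -0.0297  0.1008] rpy [-3.141  0.004 -3.141] q [-0.07  0.1  -0.68  0.79  0.   -0.07]
delta cm [-1.45  4.97  5.38] rot [-0.     0.004  0.   ]
[[281.7 245.7]
 [282.  420. ]
 [281.5 173.7]]
```

View pics/w2.png

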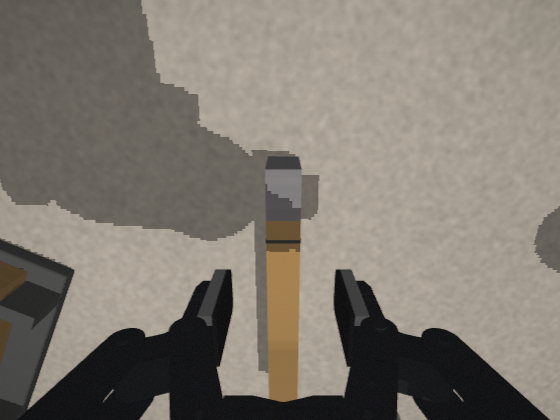

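The bar stands on edge, with its dark line at (283,241), about 2.5 mm steelward of my grasp. I'll topple it towards -y with shut fingers.

>>> {"name": "carry_out", "arguments": {
  "deltas": [0,2,0,0,0,0,0.2,4,0,0,0,0,0.3,5.5,1,0,0,0,0.3,5.5,3,0,0,0,0.3,5.5,5,0,0,0,0.3,5.5,5.5,0,0,0,0.3,5.5,5.5,0,0,0,0.3,5.5,5.5,0,0,0],
  "gripper": -1,
  "newtons": 20
}}

```text
t: 7.2
position: [0.4149, 0.0252, 0.0439]
orientation: [-3.141, -0.002, 3.142]
contact_force: [0.3, -0.1, -0.0]
finger_gap: -0.0001
finger_force: 0.0
```

>>> {"name": "carry_out", "arguments": {
  "deltas": [0,-0.8,0,0,0,0,0,-1.6,0,0,0,0,0,-2.3,0,0,0,0,0,-2.9,0,0,0,0,0,-3.4,0,0,0,0,0,-3.9,0,0,0,0,0,-4.4,0,0,0,0,0,-4.9,0,0,0,0,0,-5.4,0,0,0,0,0,-5.9,0,0,0]
}}

```text
validation failed for argument at $.de...
```

>>> {"name": "carry_out", "arguments": {
  "deltas": [0,0.5,-2,0,0,0,0,0,-5,0,0,0,0,-1.0,-8,0,0,0,0,-1.5,-10,0,0,0,0,-1.5,-10,0,0,0],
  "gripper": 0.5
}}

```text
t: 7.62
position: [0.4194, 0.0096, 0.1496]
orientation: [-3.141, 0.009, 3.14]
contact_force: [-0.1, 0.3, 0.3]
finger_gap: 0.0604
finger_force: 0.0
```

Run:
```python
from h import *
go([.417,-0.06,.15],np.pi)
c=cal("wrist"); w=optics.grab_frame("wrist"); t=optics.grab_frame("top"); 
print(c[1],c[2])
t=cv2.convertScaleAbs(cv2.resize(t[185:300,240:393],None,fx=2.6,fy=2.6,interpolation=cv2.INTER_CUBIC),alpha=2)
t=cv2.resize(t,(400,300)); cv2.imwrite("pics/w3.png",np.hstack([cv2.resize(w,(400,300)),t]))
cv2.imwrite("pics/w3full.png",w)
o=np.array([.417,-.06,.02])
print(proj("wrist",[o,o+[.137,0,0],o-[.043,0,0]],c))
```

```text
t 7.62 pos [0.4194 0.0096 0.1496] rpy [-3.141  0.009  3.14 ] q [ 0.02  0.04 -0.62  0.91 -0.    0.02]
delta cm [ 0.23 -6.96 -0.04] rot [-0.     0.009 -0.001]
[0.33198327 0.01044749 0.27378513] [2.79858239e+00 2.72264625e-04 1.56859205e+00]
[[191.8 205.8]
 [205.5 349.6]
 [186.5 149.9]]
```

View pics/w3full.png

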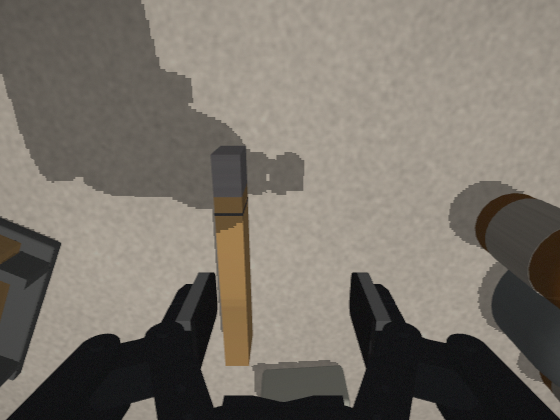

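The push call was refused, so the bar still stands on edge with its line at (231,214). I'll go back down and push again.

>>> {"name": "carry_out", "arguments": {
  "deltas": [0.3,1.3,2,0,0,0,0.3,1.3,5,0,0,0,0.3,1.3,8,0,0,0,0.3,1.3,10,0,0,0,0.3,1.3,10.5,0,0,0,0.3,1.3,10.5,0,0,0],
  "gripper": -1
}}

```text
t: 8.22
position: [0.4104, 0.0233, 0.0376]
orientation: [-3.141, -0.005, -3.141]
contact_force: [0.6, 0.3, 0.4]
finger_gap: -0.0001
finger_force: 0.0
```

>>> {"name": "carry_out", "arguments": {
  "deltas": [0,-0.8,0,0,0,0,0,-1.5,0,0,0,0,0,-2.1,0,0,0,0,0,-2.6,0,0,0,0,0,-3.1,0,0,0,0,0,-3.6,0,0,0,0,0,-4.1,0,0,0,0,0,-4.6,0,0,0,0,0,-5.1,0,0,0,0,0,-5.6,0,0,0]
}}

```text
validation failed for argument at $.de...
```

>>> {"name": "carry_out", "arguments": {
  "deltas": [0,-1.0,-0.7,0,0,0,0,-2.0,-0.7,0,0,0,0,-2.6,-0.7,0,0,0,0,-3.1,-0.7,0,0,0,0,-3.6,-0.7,0,0,0]
}}

```text
t: 8.63
position: [0.4138, -0.0134, 0.0474]
orientation: [3.141, 0.002, 3.141]
contact_force: [-0.6, 0.3, 0.4]
finger_gap: 0.0002
finger_force: 0.4
```

>>> {"name": "carry_out", "arguments": {
  "deltas": [0,-0.5,0,0,0,0,0,-1.0,0,0,0,0,0,-1.5,0,0,0,0,0,-2.0,0,0,0,0,0,-2.5,0,0,0,0,0,-3.0,0,0,0,0]
}}

```text
t: 9.13
position: [0.4126, -0.0431, 0.0463]
orientation: [-3.142, -0.0, -3.141]
contact_force: [0.5, 0.4, 0.7]
finger_gap: 0.0001
finger_force: 0.0
```

Next I'll retreat upwards and look at it, with the tool placed over the expected flat bar.

>>> {"name": "carry_out", "arguments": {
  "deltas": [0,0,-2,0,0,0,0,0,-5,0,0,0,0,-1,-8,0,0,0,0,-2,-10,0,0,0,0,-2,-10,0,0,0,0,-2,-10,0,0,0],
  "gripper": 0.5
}}

```text
t: 9.63
position: [0.4138, -0.0633, 0.1474]
orientation: [-3.141, 0.003, 3.141]
contact_force: [0.6, 0.2, -0.1]
finger_gap: 0.0638
finger_force: 0.0
```

Run:
```python
from h import *
go([.417,-0.06,.15],np.pi)
c=cal("wrist"); w=optics.grab_frame("wrist"); t=optics.grab_frame("top"); s=optics.grab_frame("side")
print(c[1],c[2])
cv2.imwrite("pics/w4full.png",w);cv2.imwrite("pics/t4.png",t);cv2.imwrite("pics/s4.png",s)
a=cv2.resize(w[80:380,180:400],(440,600)); b=cv2.resize(s[150:270,200:343],(358,300)); d=cv2.convertScaleAbs(cv2.resize(t[190:310,240:383],(358,300),interpolation=cv2.INTER_CUBIC),alpha=2)
cv2.imwrite("pics/m4.png",np.hstack([a,np.vstack([b,d])]))
o=np.array([.417,-.06,.02])
print(proj("wrist",[o,o+[.137,0,0],o-[.043,0,0]],c))
```

```text
t 9.63 pos [ 0.4138 -0.0633  0.1474] rpy [-3.141e+00  3.000e-03  3.141e+00] q [-0.15  0.04 -0.62  0.91  0.   -0.15]
delta cm [-0.32  0.33 -0.26] rot [-0.     0.003 -0.001]
[ 0.32720087 -0.06238195  0.27211659] [2.80439779e+00 4.84424161e-04 1.56904269e+00]
[[286.3 214.2]
 [286.1 357.4]
 [286.4 158.7]]
```

View pics/m4.png

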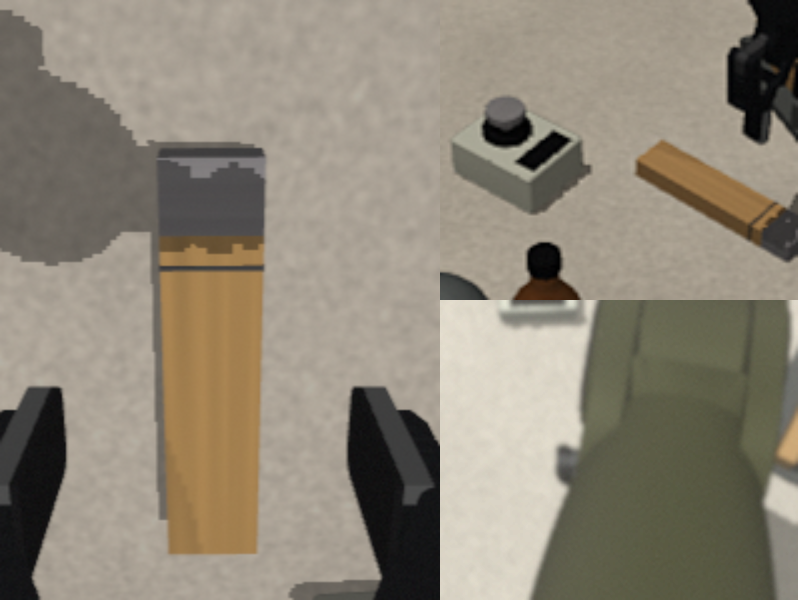

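The bar lies flat. In the wrist crop the line is at (211,268), i.e. full-frame (285.5,214), the wooden end is at (286.3,356.5), and side px of the line is about (330,238).

Run:
```python
from h import *
c=cal("wrist")
for p in((285.5,214),(286.3,356.5),(285.5,157.5)): print(onz("wrist",p,.02,c))
print(tri(ray("wrist",(285.5,214),c),ray("side",(330.2,236.5))))
L=onz("wrist",(285.5,214),.02,c)
go([L[0],L[1],.016],np.pi)
```

```text
[ 0.4134 -0.0597  0.02  ]
[ 0.5478 -0.0587  0.02  ]
[ 0.3701 -0.0598  0.02  ]
(array([ 0.4141, -0.0596,  0.0194]), [0.0004, 0.0004])
t 9.78 pos [ 0.4117 -0.0624  0.1452] rpy [ 3.141e+00 -2.000e-03 -3.141e+00] q [-0.15  0.05 -0.62  0.91  0.   -0.15]
delta cm [-0.19  0.26 12.92] rot [ 0.    -0.002  0.   ]
```

Run:
```python
from h import *
for i in range(2):
    c=cal("wrist"); w=optics.grab_frame("wrist").astype(float)
    g=w[195:235,270:301].mean(axis=(1,2)); r=205+np.argmin(g[10:30]); 
    k=np.arange(r-2,r+3); wt=g[[r-199,r-191]].mean()-g[k-195]; v=(k*wt).sum()/wt.sum()
    print(c[1],r,v.round(2),onz("wrist",(285.5,v+0.0),.02,c))
go([.4155,-.0597,.016],np.pi)
```

```text
[ 0.32572404 -0.06170322  0.27037712] 218 217.94 [ 0.4166 -0.0597  0.02  ]
[ 0.32568181 -0.06164051  0.27030882] 218 218.12 [ 0.4166 -0.0596  0.02  ]
t 9.88 pos [ 0.4117 -0.0623  0.1452] rpy [ 3.141e+00 -2.000e-03 -3.141e+00] q [-0.15  0.05 -0.62  0.91  0.   -0.15]
delta cm [-0.41  0.25 12.92] rot [ 0.    -0.002  0.001]
```

>>> {"name": "carry_out", "arguments": {
  "deltas": [-0.5,0.25,3,0,0,0,-0.5,0.25,6,0,0,0,-0.5,0.25,9,0,0,0,-0.5,0.25,11.2,0,0,0,-0.5,0.25,12.4,0,0,0,-0.5,0.25,12.8,0,0,0,-0.5,0.25,12.8,0,0,0]
}}

```text
t: 10.47
position: [0.4161, -0.0597, 0.017]
orientation: [3.141, -0.004, -3.141]
contact_force: [0.4, 0.1, -0.5]
finger_gap: 0.0642
finger_force: 0.0
```

Run:
```python
from h import *
print(robot.state()["contact_force"]); go([.4166,-.0597,.017],np.pi)
```

```text
[ 0.40053992  0.12949475 -0.49967044]
t 10.47 pos [ 0.4161 -0.0597  0.017 ] rpy [ 3.141 -0.004 -3.141] q [-0.14  0.23 -0.77  0.58  0.   -0.14]
delta cm [-0.05 -0.   -0.  ] rot [ 0.001 -0.004  0.001]
```

>>> {"name": "carry_out", "arguments": {
  "deltas": [0,0,0,0,0,0,0,0,0,0,0,0,0,0,0,0,0,0,0,0,0,0,0,0,0,0,0,0,0,0,0,0,0,0,0,0],
  "gripper": -1,
  "newtons": 45
}}

```text
t: 10.97
position: [0.4188, -0.0603, 0.0195]
orientation: [-3.141, 0.002, -3.141]
contact_force: [-0.7, -0.4, 6.6]
finger_gap: 0.0386
finger_force: 46.6
```

>>> {"name": "carry_out", "arguments": {
  "deltas": [0,0,-2,0,0,0,0,0,-5,0,0,0,0,0,-9,0,0,0,0,0,-13,0,0,0,0,0,-17,0,0,0,0,0,-20,0,0,0,0,0,-22,0,0,0,0,0,-22,0,0,0]
}}

```text
t: 11.63
position: [0.4202, -0.0605, 0.2429]
orientation: [-3.141, 0.008, -3.141]
contact_force: [0.9, -0.5, -3.6]
finger_gap: 0.0384
finger_force: 47.2
```

Run:
```python
from h import *
s=robot.state();print(s["finger_gap"],s["finger_force"],s["contact_force"],s["wrist_torque"])
go([.52,.13,.24],2.14)
```

```text
0.03844932740545213 47.163206934928894 [ 0.87378858 -0.45243541 -3.55389435] [-0.05414865 -0.06750045  0.03266549]
t 11.63 pos [ 0.4202 -0.0605  0.2429] rpy [-3.141  0.008 -3.141] q [-0.14 -0.02 -0.45  1.13  0.   -0.14]
delta cm [-9.98 19.04  0.35] rot [0.003 0.008 1.002]
```

Run:
```python
from h import *
go([.56,.171,.25],2.14)
```

```text
t 11.63 pos [ 0.4202 -0.0605  0.2429] rpy [-3.141  0.008 -3.141] q [-0.14 -0.02 -0.45  1.13  0.   -0.14]
delta cm [-13.99  23.14  -0.62] rot [0.003 0.008 1.002]
```

>>> {"name": "carry_out", "arguments": {
  "deltas": [-1,1.7,0,0,0,0.08,-3,4.8,0,0,0,0.2,-5,8,0,0,0,0.32,-7,11.5,0,0,0,0.44,-9,15,0,0,0,0.56,-11,18,0,0,0,0.68,-12.5,20.5,0,0,0,0.8,-13.5,22.3,0,0,0,0.9,-14,23.1,0,0,0,0.98,-14,23.1,0,0,0,1]
}}

```text
t: 12.47
position: [0.5577, 0.1728, 0.2358]
orientation: [-3.139, -0.001, 2.141]
contact_force: [-0.3, -0.8, -3.2]
finger_gap: 0.0388
finger_force: 47.0
```

>>> {"name": "carry_out", "arguments": {
  "deltas": [0,0,0,0,0,0,0,0,0,0,0,0,0,0,0,0,0,0]
}}

```text
t: 12.72
position: [0.557, 0.1699, 0.2378]
orientation: [-3.14, -0.0, 2.142]
contact_force: [-0.1, -0.8, -3.2]
finger_gap: 0.0389
finger_force: 47.0
```

Run:
```python
from h import *
go([.513,.247,.13],2.14)
c=cal("wrist"); w=optics.grab_frame("wrist"); cv2.imwrite("pics/w5.png",w)
np.savez("w5.npz",K=c[0],o=c[1],a=c[2],tcp=robot.state()["position"])
print(c[1],c[2],proj("wrist",[[.511,.247,.1]],c))
```

```text
t 12.72 pos [0.557  0.1699 0.2378] rpy [-3.14  -0.     2.142] q [ 0.3   0.29 -0.11  1.18 -0.    1.3 ]
delta cm [ 8.86  0.49 10.79] rot [-0.001 -0.     0.002]
[0.50977177 0.24207114 0.36282796] [2.80711565e+00 1.52053925e-03 5.70350005e-01] [[288.6  86.6]]
```

View pics/w5.png

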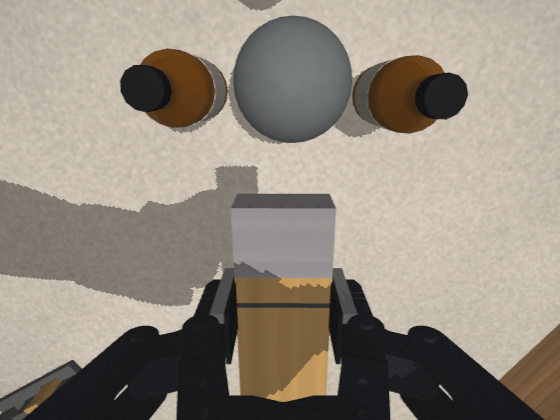

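The wrist view shows the dome's outline as left 235, right 352, top 15 and bottom 142. The held bar's dark line is at row 305, between columns 236 and 333. Next I'll fit the dome centre and the line's place in the grip.

Run:
```python
from h import *
from scipy.optimize import least_squares
d=np.load("w5.npz"); c=(d["K"],d["o"],d["a"]); top=cal("top")
def sil(C,cc,r=.05):
    v=C-cc[1]; D=np.linalg.norm(v); n=v/D; m=C-n*r*r/D; q=r*np.sqrt(1-r*r/D/D)
    a=np.cross(n,[1,0,0]);a/=np.linalg.norm(a);b=np.cross(n,a);t=np.linspace(0,2*np.pi,361)[:,None]
    p=proj("",m+q*(np.cos(t)*a+np.sin(t)*b),cc); return np.array([p[:,0].min(),p[:,0].max(),p[:,1].min(),p[:,1].max()])
K=np.array(c[0])
for free in(0,1):
    f=lambda x:sil(np.array([x[0],x[1],x[2] if free else .05]),c)-[235,352,15.5,142]
    s=least_squares(f,[.511,.247,.05],diff_step=3e-3); print(s.x.round(4),s.fun.round(1))
D=s.x
print("top check sil",sil(np.array([s.x[0],s.x[1],.05]),top),"meas 167 210.5 202 245.5")
# line in grip
Rt=R.from_euler('xyz',robot.state()["orientation"]).as_matrix(); tcp=d["tcp"]
for zt in(-.001,.003,.006):
    P=onz("",(284.5,305),tcp[2]+zt,c); print(zt,"line tool",(Rt.T@(P-tcp)).round(4), [np.linalg.norm(onz("",(236,305),tcp[2]+zt,c)-onz("",(333,305),tcp[2]+zt,c)).round(4)])
    e=[onz("",q,tcp[2]+zt,c) for q in((233,208),(336,208))]; print("steel mid",(Rt.T@((e[0]+e[1])/2-tcp)).round(4))
```

```text
[0.5127 0.2525 0.05  ] [-1.7  1.5 -0.9  1.1]
[0.513  0.2529 0.046 ] [-0.6  1.1 -0.2  0.3]
top check sil [166.4 207.8 201.7 242.4] meas 167 210.5 202 245.5
-0.001 line tool [ 0.0013 -0.0004  0.001 ] [np.float64(0.0409)]
steel mid [ 0.0444 -0.0005  0.001 ]
0.003 line tool [ 0.004  -0.0005 -0.003 ] [np.float64(0.0397)]
steel mid [ 0.0458 -0.0005 -0.003 ]
0.006 line tool [ 0.006  -0.0005 -0.006 ] [np.float64(0.0386)]
steel mid [ 0.0468 -0.0005 -0.006 ]
```

Run:
```python
from h import *
c=cal("side"); t=np.linspace(0,2*np.pi,721)[:,None]
for C in([.5128,.2525,.05],[.511,.247,.05]):
    C=np.array(C); v=C-c[1]; D=np.linalg.norm(v); n=v/D; m=C-n*.0025/D; q=.05*np.sqrt(1-.0025/D/D); a=np.cross(n,[1,0,0]);a/=np.linalg.norm(a);b=np.cross(n,a)
    p=proj("",m+q*(np.cos(t)*a+np.sin(t)*b),c); print(p.min(0),p.max(0),"meas left>173.6 top 258.8 right 223.8")
go([.5144,.2502,.150],2.14)
```

```text
[172.5 258.9] [223.6 310. ] meas left>173.6 top 258.8 right 223.8
[175.2 257.8] [226.2 308.8] meas left>173.6 top 258.8 right 223.8
t 12.77 pos [0.5572 0.1699 0.2382] rpy [-3.141 -0.     2.142] q [ 0.3   0.29 -0.11  1.18 -0.    1.3 ]
delta cm [9.07 0.75 8.82] rot [-0.001 -0.     0.002]
```

The side view confirms the dome at (0.513, 0.2525).

>>> {"name": "carry_out", "arguments": {
  "deltas": [2,0.2,0,0,0,0,4.5,0.4,0,0,0,0,7,0.6,1,0,0,0,8.5,0.7,3,0,0,0,9.1,0.75,5,0,0,0,9.1,0.75,7,0,0,0,9.1,0.75,8.5,0,0,0,9.1,0.75,8.8,0,0,0,9.1,0.75,8.8,0,0,0]
}}

```text
t: 13.52
position: [0.5139, 0.2505, 0.1496]
orientation: [-3.139, -0.0, 2.142]
contact_force: [0.2, -0.0, -2.7]
finger_gap: 0.0387
finger_force: 47.0
```

Run:
```python
from h import *
go([.5144,.2502,.123],2.14)
```

```text
t 13.52 pos [0.5139 0.2505 0.1496] rpy [-3.139 -0.     2.142] q [ 0.45  0.32 -0.27  0.98 -0.    1.45]
delta cm [-0.05  0.03  2.66] rot [-0.002 -0.     0.002]
```

>>> {"name": "carry_out", "arguments": {
  "deltas": [0,0,0.7,0,0,0,0,0,1.4,0,0,0,0,0,2.1,0,0,0,0,0,2.6,0,0,0,0,0,2.75,0,0,0,0,0,2.8,0,0,0,0,0,2.8,0,0,0]
}}

```text
t: 14.1
position: [0.5149, 0.2515, 0.1224]
orientation: [-3.142, -0.0, 2.142]
contact_force: [0.2, 0.5, -3.4]
finger_gap: 0.0389
finger_force: 47.0
```

>>> {"name": "carry_out", "arguments": {
  "deltas": [0,0,0.1,0,0,0,0,0,0.2,0,0,0,0,0,0.2,0,0,0]
}}

```text
t: 14.35
position: [0.5149, 0.2515, 0.1204]
orientation: [3.141, 0.0, 2.142]
contact_force: [-0.0, -0.1, -2.8]
finger_gap: 0.039
finger_force: 47.0
```

>>> {"name": "carry_out", "arguments": {
  "deltas": [-0.05,-0.1,0.1,0,0,0,-0.05,-0.1,0.15,0,0,0,-0.05,-0.1,0.2,0,0,0,-0.05,-0.1,0.2,0,0,0]
}}

```text
t: 14.68
position: [0.5144, 0.2506, 0.1193]
orientation: [3.141, 0.0, 2.142]
contact_force: [-1.9, -1.1, 5.3]
finger_gap: 0.0387
finger_force: 48.1
```

>>> {"name": "carry_out", "arguments": {
  "deltas": [0,0,-0.05,0,0,0,0,0,-0.08,0,0,0,0,0,-0.08,0,0,0]
}}

```text
t: 14.93
position: [0.5144, 0.2506, 0.1194]
orientation: [3.141, 0.0, 2.142]
contact_force: [-0.9, -0.6, 0.9]
finger_gap: 0.0392
finger_force: 47.5
```

>>> {"name": "carry_out", "arguments": {
  "deltas": [0,0,0,0,0,0,0,0,0,0,0,0,0,0,0,0,0,0,0,0,0,0,0,0,0,0,0,0,0,0,0,0,0,0,0,0],
  "gripper": 0.4
}}

```text
t: 15.43
position: [0.5143, 0.2505, 0.1192]
orientation: [-3.142, -0.0, 2.142]
contact_force: [-0.4, 0.6, 0.4]
finger_gap: 0.0598
finger_force: 0.0
```

Run:
```python
from h import *
w=optics.grab_frame("wrist"); s=optics.grab_frame("side")
a=cv2.resize(w,(440,330)); b=cv2.resize(s[200:350,130:310],(360,300),interpolation=cv2.INTER_CUBIC)
b=cv2.copyMakeBorder(b,0,30,0,0,cv2.BORDER_CONSTANT)
cv2.imwrite("pics/m6.png",np.hstack([a,b]))
go([.5144,.2502,.25],2.14); print(robot.state()["contact_force"])
```

```text
t 15.53 pos [0.5143 0.2506 0.1192] rpy [3.142 0.    2.142] q [ 0.45  0.34 -0.31  0.92 -0.    1.45]
delta cm [-4.000e-02 -1.000e-02 -1.308e+01] rot [0.    0.    0.002]
[-1.06395773  0.46616273 -0.41189682]
```

View pics/m6.png

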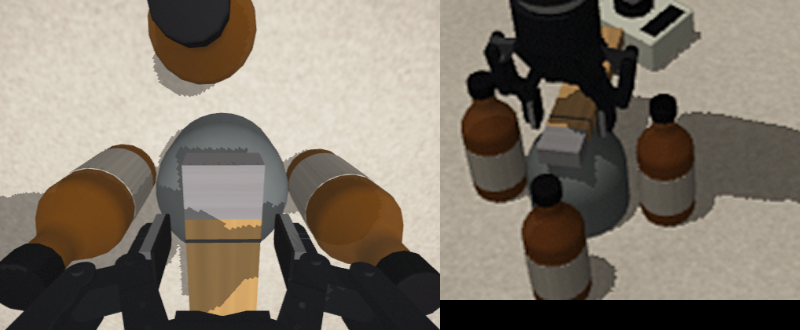

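The bar rests on the dome. The line is at row 305 and the steel edge at row 209, the same as when it was held, so it stayed level, and the fingers are clear on both sides. I'll go straight up and check again.

>>> {"name": "carry_out", "arguments": {
  "deltas": [0,0,-0.7,0,0,0,0,0,-1.8,0,0,0,0,0,-3.5,0,0,0,0,0,-6,0,0,0,0,0,-9,0,0,0,0,0,-12,0,0,0,0,0,-13,0,0,0,0,0,-13,0,0,0,0,0,-13,0,0,0]
}}

```text
t: 16.28
position: [0.5146, 0.2507, 0.2499]
orientation: [3.14, 0.0, 2.142]
contact_force: [0.1, 0.0, -0.8]
finger_gap: 0.0598
finger_force: 0.0
```

Run:
```python
from h import *
c=cal("wrist"); w=optics.grab_frame("wrist"); s=optics.grab_frame("side")
cv2.imwrite("pics/w7.png",w);cv2.imwrite("pics/s7.png",s)
a=cv2.resize(w[100:400,180:400],(440,600)); b=cv2.resize(s[200:350,130:265],(360,400),interpolation=cv2.INTER_CUBIC)
b=cv2.copyMakeBorder(b,0,200,0,0,cv2.BORDER_CONSTANT)
cv2.imwrite("pics/m7.png",np.hstack([a,b]))
u=np.array([np.cos(-1.0),np.sin(-1.0),0]); o=np.array([.5130,.2525,.12]); q=[]
for t in(-.1,0,.1):
    v=np.cos(t)*u-np.array([0,0,np.sin(t)]); P=[o+v*.137,o,o-v*.043]
    print(t,"wrist",proj("",P,c).tolist(),"side",proj("side",P).tolist())
go([.66,.035,.15],2.14)
```

```text
-0.1 wrist [[283.4, 361.4], [283.3, 206.6], [283.3, 150.2]] side [[211.6, 208.0], [194.8, 259.7], [188.9, 278.0]]
0 wrist [[283.4, 350.9], [283.3, 206.6], [283.3, 150.8]] side [[212.1, 212.8], [194.8, 259.7], [188.6, 276.5]]
0.1 wrist [[283.3, 340.0], [283.3, 206.6], [283.3, 152.1]] side [[212.5, 217.9], [194.8, 259.7], [188.4, 274.9]]
t 16.38 pos [0.5135 0.2502 0.2479] rpy [-3.139 -0.     2.142] q [ 0.45  0.26 -0.12  1.19  0.    1.45]
delta cm [-26.02   0.72   9.78] rot [-0.002 -0.     0.002]
```

View pics/m7.png

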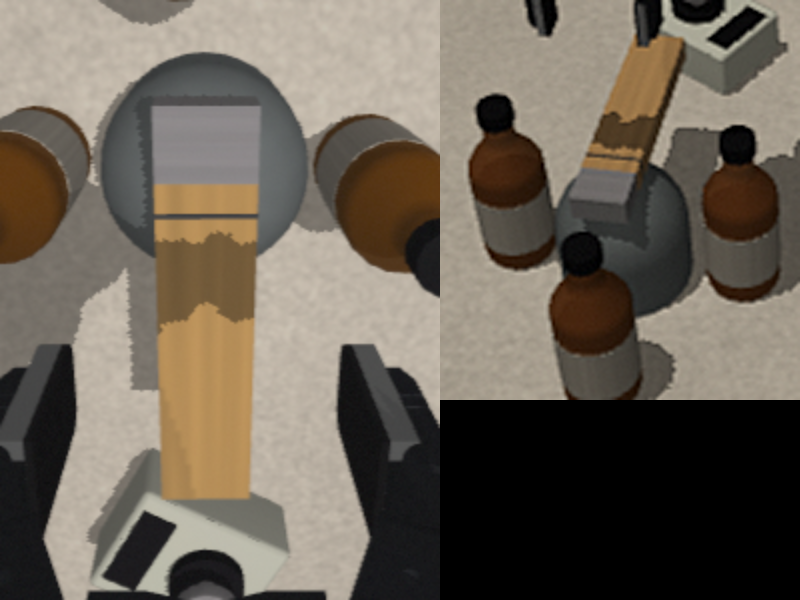

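The bar is balanced alone on the dome. Its line is at row 207.5 and its wooden end at row 348.5, which gives a tilt of about 0.03 rad. Next I'll press the plunger with shut fingers.

Run:
```python
from h import *
print(onz("top",(278,169.5),.075),onz("side",(226,194.5),.075))
go([.651,.035,.15],2.14)
```

```text
[0.6471 0.0338 0.075 ] [0.6502 0.0371 0.075 ]
t 16.38 pos [0.5135 0.2502 0.2479] rpy [-3.139 -0.     2.142] q [ 0.45  0.26 -0.12  1.19  0.    1.45]
delta cm [-25.54  -0.04   9.78] rot [-0.002 -0.     0.002]
```

>>> {"name": "carry_out", "arguments": {
  "deltas": [-1.5,0,0,0,0,0,-4.5,0,0,0,0,0,-8,0,0,0,0,0,-12,-0.1,0,0,0,0,-16,-0.1,0,0,0,0,-19.5,-0.2,0,0,0,0,-22.5,-0.2,0,0,0,0,-24.5,-0.2,1,0,0,0,-25.4,-0.2,3,0,0,0,-25.4,-0.2,6,0,0,0],
  "gripper": -1
}}

```text
t: 17.22
position: [0.6518, 0.0333, 0.1889]
orientation: [3.14, 0.002, 2.139]
contact_force: [0.9, 0.2, -0.9]
finger_gap: 0.0004
finger_force: 0.0
```

>>> {"name": "carry_out", "arguments": {
  "deltas": [0,0,0,0,0,0,0,0,0,0,0,0,0,0,0,0,0,0]
}}

```text
t: 17.47
position: [0.6494, 0.0361, 0.1893]
orientation: [-3.141, -0.001, 2.142]
contact_force: [0.2, 0.5, -0.1]
finger_gap: -0.0
finger_force: 0.0
```

Run:
```python
from h import *
go([.6487,.0355,.097],2.14)
c=cal("wrist"); w=optics.grab_frame("wrist"); s=optics.grab_frame("side")
print(proj("",[[.6487,.0355,.075]],c),proj("side",[[.6487,.0355,.075]]))
cv2.imwrite("pics/m8.png",np.hstack([cv2.resize(w,(440,330)),cv2.resize(s[130:280,150:314],(360,330),interpolation=cv2.INTER_CUBIC)]))
```

```text
t 17.47 pos [0.6494 0.0361 0.1893] rpy [-3.141e+00 -1.000e-03  2.142e+00] q [ 0.06  0.44 -0.01  1.13  0.    1.05]
delta cm [-0.01 -0.08  9.23] rot [-0.001 -0.001  0.002]
[[283.1 216.6]] [[226.9 194.5]]
```

View pics/m8.png

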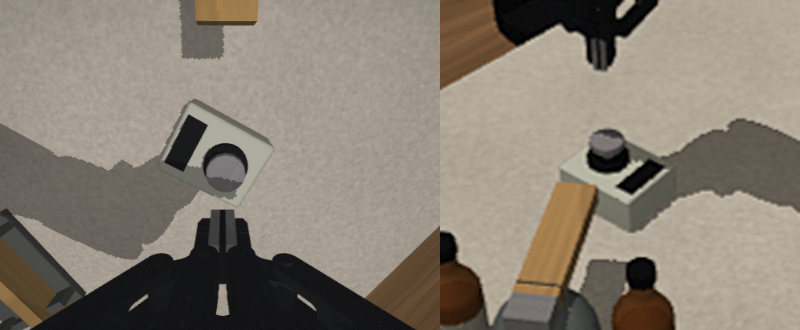

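The plunger head is at full-frame (288,219), about 3 mm right of where I predicted. I'll correct for that and press.

>>> {"name": "carry_out", "arguments": {
  "deltas": [0,0.2,3,0,0,0,0,0.2,6,0,0,0,0,0.2,8,0,0,0,0,0.2,9,0,0,0,0,0.2,9.3,0,0,0,0,0.2,9.3,0,0,0]
}}

```text
t: 18.07
position: [0.6519, 0.0371, 0.0969]
orientation: [3.141, 0.0, 2.142]
contact_force: [-0.4, -0.2, 0.1]
finger_gap: 0.0002
finger_force: 0.0
```

>>> {"name": "carry_out", "arguments": {
  "deltas": [0,0,0.4,0,0,0,0,0,0.8,0,0,0,0,0,1.1,0,0,0,0,0,1.4,0,0,0,0,0,1.5,0,0,0]
}}

```text
t: 18.48
position: [0.6534, 0.037, 0.0824]
orientation: [3.138, 0.002, 2.142]
contact_force: [3.4, -0.0, 6.4]
finger_gap: -0.0
finger_force: 2.9
```

Spring force is rising, so I'll go a little further to the stop.

>>> {"name": "carry_out", "arguments": {
  "deltas": [0,0,0.15,0,0,0,0,0,0.3,0,0,0,0,0,0.4,0,0,0,0,0,0.4,0,0,0]
}}

```text
t: 18.82
position: [0.6534, 0.0371, 0.08]
orientation: [3.138, 0.002, 2.142]
contact_force: [-1.2, 1.5, 14.2]
finger_gap: -0.0002
finger_force: 7.1
```

>>> {"name": "carry_out", "arguments": {
  "deltas": [0,0,0.1,0,0,0,0,0,0.1,0,0,0,0,0,0.1,0,0,0]
}}

```text
t: 19.07
position: [0.6534, 0.0371, 0.0798]
orientation: [3.137, 0.002, 2.142]
contact_force: [-3.8, 0.7, 20.2]
finger_gap: 0.0001
finger_force: 10.1
```

>>> {"name": "carry_out", "arguments": {
  "deltas": [0,0,-1,0,0,0,0,0,-3,0,0,0,0,0,-6,0,0,0,0,0,-8,0,0,0,0,0,-8,0,0,0,0,0,-8,0,0,0]
}}

```text
t: 19.57
position: [0.6521, 0.0368, 0.1573]
orientation: [3.14, 0.001, 2.142]
contact_force: [-0.4, -0.5, 0.0]
finger_gap: 0.0001
finger_force: 0.0
```

Run:
```python
from h import *
s=optics.grab_frame("side"); p=cv2.imread("pics/s7.png")
d=np.abs(s.astype(int)-p).max(2)
for n,(x0,y0,x1,y1) in dict(bar=(180,205,220,285),bottles=(140,230,260,355),timer=(200,180,260,235)).items(): print(n,(d[y0:y1,x0:x1]>25).mean().round(3))
cv2.imwrite("pics/m9.png",cv2.resize(s[150:360,120:400],(800,600),interpolation=cv2.INTER_CUBIC))
```

```text
bar 0.128
bottles 0.03
timer 0.263
```

View pics/m9.png

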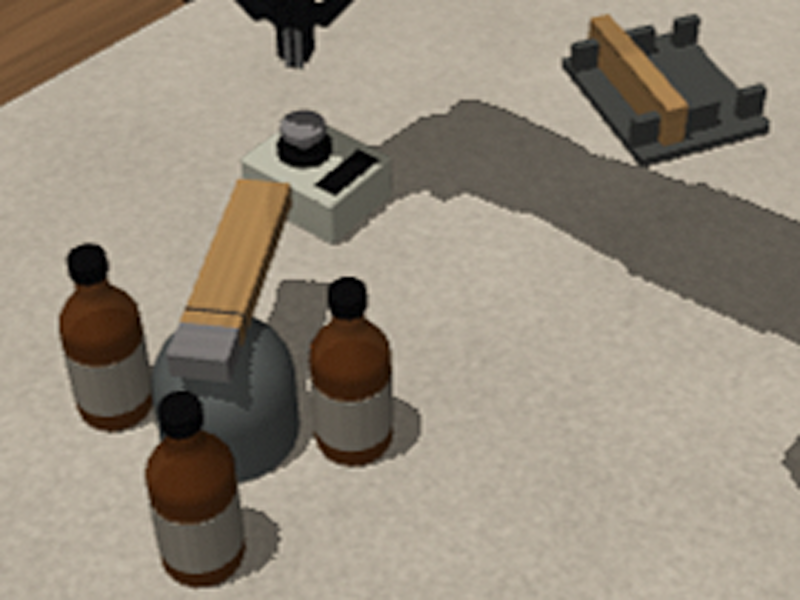

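The bar is still balanced (line at (213,311)), the plunger is back up at (303,128), the bottles stand where they were, and the spare is in the rack. I'll hand it in.

```bash
python3 -c "
from h import *
print(robot.close_job())"
```

```text
the job is handed in; nothing more can be done
None
```

The job is handed in (no verdict came back): the bar lies balanced on the dome, tilted about 0.03 rad, the plunger was pressed to its stop and sprang back, and the last picture shows the bottles and the spare bar in place.

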